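# Lock the bayonet plug in the test dock and hold it

### The job

Pull open the blue-fronted drawer of the low cabinet, take out the plug with the orange grip and set it upright in the green test dock, its lugs through the slot in the top. Press it down against the spring until its collar meets the dock, turn it a quarter turn clockwise seen from above, and finish while still holding it there, pressed home and turned, since the springs push it back if you let go. Leave the blue-grip plug in its pocket in the drawer and do not shift or knock over the spray can, the screwdriver or the green detector on the bench.

Things in the scene. Friction and masses are not known exactly. Their poses are not given: they have to be found in the camera images.
- cabinet_drawer0 (a joint): how far the cabinet's only drawer is pulled out, m: 0 shut, up to 0.165. It slides along the cabinet's -x axis with about 1 N of friction.
- cabinet_drawer0_handle (a point): middle of the drawer's handle, a round steel bar 11 mm thick and 120 mm long, level, parallel to the cabinet's y axis, 35 mm in front of the drawer front, 67 mm above the bench; moves with the drawer. Its x axis points into the cabinet: the drawer comes out along its -x axis.
- cabinet: low grey cabinet fixed to the bench, 240 deep (x) x 300 wide (y) x 105 high mm; origin: centre of its underside. Its blue-fronted drawer faces its -x; drawer floor 22 mm, top edge of its front 93 mm above the bench. A black nest in the drawer has two round pockets at cabinet y -60 and +60 mm, x -50 mm when shut; each holds one plug.
- plug: the plug to fit, about 90 g; origin: centre of its underside, z up. From the bottom: brass crossbar (lugs) 40 (x) x 10 (y) x 8 high mm; stem 18 mm diameter; collar 56 mm diameter, 20 to 27 mm up; flat orange grip 44 (x) x 14 (y) mm, 27 to 62 mm up. It hangs by its collar in a pocket, origin 23 mm above the bench, x within 0.4 rad of the cabinet's. A half turn makes no difference.
- spare: a like plug with a blue grip in the other pocket of the nest; leave it there. Origin as for the plug.
- dock: green test dock fixed to the bench, a box 120 x 120 x 50 high mm. Origin: centre of its underside, z up. Its flat top is a 6 mm thick flange with a keyed opening in the middle: a slot 46 (along dock x) x 16 (y) mm with a 24 mm square centre for the stem. White ticks mark the slot's ends, yellow ticks the turned position.
- dock_mouth (a point): centre of the keyed opening, on the dock's top face, 50 mm above the bench; axes as the dock's
- dock_press (a joint): how far the sprung seat is pressed down, m: 0 at rest, stop 0.012. A plug set in the slot rests on the seat with its underside 9 mm below the dock's top, its collar 11 mm above it, and cannot turn. The spring pushes back 4 N at first, 12 N when the collar meets the dock (0.011). Pressed over 5 mm, the lugs are below the flange and the plug can turn.
- dock_twist (a joint): how far the seat is turned with the plug, rad: 0 at rest, clockwise from above positive, stop at 1.65. The seat holds the crossbar with about 0.1 rad of play; a torsion spring pulls it back with 0.02 N m at rest and 0.16 N m at a quarter turn.
- spray_can: red spray can standing on the bench, 54 mm diameter, about 160 mm high, origin at the centre of its underside; leave alone
- screwdriver: yellow-handled screwdriver lying on the bench, 160 mm long, along its x; leave alone
- detector: green handheld detector lying on the bench, 60 x 100 x 35 mm, origin at the centre of its underside; leave alone
There are look-alikes about, which are no part of the job. Several things have the shape of the dock; the one meant has the colours described above.

How it is judged:
On the way, in this order (a step that is already met when the one before it is completed fails the run):
1. the drawer is pulled open at least 90 mm (value of joint cabinet_drawer0 above 0.09 m), for 0.2 s.
2. the orange-grip plug is pressed home in the dock, not yet turned (value of joint dock_press above 0.008 m and value of joint dock_twist below 0.6 rad and horizontal distance between plug and dock_mouth below 0.006 m and z of plug in the frame of dock_mouth below -0.015 m), for 0.1 s.
3. it is turned at least 1.25 rad clockwise while pressed in (value of joint dock_twist above 1.25 rad and z of plug in the frame of dock_mouth below -0.015 m), for 0.2 s.
At the end, for the whole second after the job is handed in: The gripper still holds the orange plug (over 3 N), at rest, upright within 0.12 rad, within 6 mm of the dock opening's middle, the seat pressed over 8 mm (home is 11) and turned over 1.25 rad. The blue plug hangs upright in its pocket (all of step 3 and value of joint dock_press above 0.008 m and horizontal distance between plug and dock_mouth below 0.006 m and angle between plug's own z axis and vertical below 0.12 rad and contact force between the fingers and plug above 3 N and linear speed of plug below 0.02 m/s and height (world z) of spare below 0.035 m and angle between spare's own z axis and vertical below 0.2 rad); the arm keeps its last pose, push and grip.
It fails at once if the blue-grip plug is lifted out of its pocket or tipped (height (world z) of spare above 0.045 m or angle between spare's own z axis and vertical above 0.5 rad).
It fails at once if the spray can, screwdriver or detector is shifted over 30 mm or the can is tipped (distance of any of spray_can, screwdriver, detector from where it was at the start of the episode above 0.03 m or angle between spray_can's own z axis and vertical above 0.5 rad).
It also fails if it takes over 54 s, if anything falls off the work surface, if the arm or the gripper's body presses on something with over 40 N, if the wrist force passes 120 N, or if a joint passes its speed limit or range.

### The arm

A 6-joint arm with a two-finger parallel gripper is mounted at the origin on the work surface. World frame = base frame: x ahead of the robot, y to its left, z up, the work surface at z = 0. Lengths are in m, angles in rad, forces in N, time in s.
With the tool pointing down it reaches from about 0.35 to 0.975 m from the base axis. Payload 4.9 kg.
Tool frame: the origin (TCP) lies at the very end of the fingers, on their centre line; the grasp point (between the pads) lies 19 mm behind it (ctrl.grasp_offset is the distance from the TCP to the grasp point, in m); z points along the fingers, y is the line along which they close (so a half turn about z gives the same grasp; the last joint's range is limited). The gripper opens to 85 mm and grips with 20 to 120 N. Pads are 22 mm wide; open, the fingers measure 114 mm over their backs; the gripper's body (76 mm by 85 mm) begins 54 mm behind the grasp point. The pads swing forward as they close: fully open they stand 13 mm farther back than shut.
Start: joints at [-1.245, 0.053, 1.613, -0, 1.476, -0.119], TCP at [0.269, -0.564, 0.231] pointing down, gripper open.
Joint ranges: [-3.01, 3.01], [-1.01, 2.22], [0.06, 2.58], [-1.02, 4.17], [0.09, 2.62], [-3.14, 3.14]. Speed limits (rad/s): [2.57, 2.57, 3.14, 3.14, 3.14, 3.14].

### API

Orientations are given as a rotation vector (axis times angle).
In Python, from station import ctrl, optics gives the robot as it stands.
- The arm moves only by the shell command python3 -m handwheel 'ROWS' [OPENING] [FORCE]. ROWS is JSON, a list of rows, each an object of numbers: "tx", "ty", "tz": the shift along the tool's x, y, z in mm; "roll": the turn about the tool's z in rad. A call has 1 to 12 rows; each row shifts and turns the commanded pose from where the row before left it, along the tool's axes as they then stand; what a row does not reach is not made up. A row lasts 1/12 s, in which the tool goes at most 41.7 mm and 7.16 degrees, less where a joint would pass 70% of its speed; a pose out of reach is approached as far as the arm can. A call with a gripper value outside its range is refused whole. OPENING is the finger opening in mm, from 0 to 85.4, set as the call begins (- or left out, the last holds). The fingers move at their own pace and stop on an object; FORCE is the grip in N (left out, the last holds). Time passes only in rows, so rows that do not move let the fingers close. It gives the time, the measured TCP pose, the force, the opening and the grip force at its end, in the units of the state.
- ctrl.get_obs(): the state, without advancing time (a new reading comes with each control period).
- optics.get_image(name): name is "side" or "top" or "wrist"; returns (picture, depth): 480x640x3 uint8, red, green, blue; 480x640 float32, m along the optical axis (not along the pixel's ray), 0 where there is no reading.
- optics.camera_params(name): a dict with "mtx" (3x3 intrinsics, pixels), "extrinsics" (4x4, takes a point from camera to world coordinates); the wrist camera has in their place "tool_from_camera" (4x4, takes a point from camera to tool coordinates, whose origin is the TCP and whose axes are the flange's). Camera axes: x right, y down, z forward; pixel columns grow to the right and rows downward; lengths in m; the calibration is good to about 2 mm. A picture is of the moment at which its call begins: read the wrist's pose just before it. camera_params takes no time and is no camera call.
- ctrl.finish_job(): hands the job in; it is judged then, once.
The state is a dict: "t": time; "q": joint angles; "dq": joint speeds; "effort": joint torques, N m; "tool_pos": TCP position; "tool_rot": TCP orientation; "contact_force": force on the tool from outside, world axes, zero at the start; "wrist_torque": the same for the moment, N m; "opening": finger opening in m; "grip_force": force on a finger pad.
Only numpy, scipy, OpenCV 4.12 (cv2) and the standard library are available. Lean on these libraries where they do the work, as an engineer would, in place of code of your own. Each camera call takes 0.05 s, during which the arm holds its last target. There are 200 camera calls.

## Working session

There is one attempt and no reset: what is moved stays moved. The work goes in short steps, Python scripts to look and compute and a shell command to move; the robot and the scene stay as the last step left them, time stands still between calls to the robot, and variables do not carry over. Pictures are saved under pics/ and viewed, at most 10 in all, crops included, and the job is handed in when it is done.

```bash
ls; mkdir -p pics
cat > h.py <<'E'
import numpy as np, cv2
from station import ctrl, optics
from scipy.spatial.transform import Rotation as R
def cam(n):
    p=optics.camera_params(n)
    if n=='wrist':
        o=ctrl.get_obs(); T=np.eye(4); T[:3,:3]=R.from_rotvec(o['tool_rot']).as_matrix(); T[:3,3]=o['tool_pos']
        E=T@np.array(p['tool_from_camera'])
    else: E=np.array(p['extrinsics'])
    return np.array(p['mtx']),E
def shot(n):
    K,E=cam(n); im,d=optics.get_image(n); return im,d,K,E
def plane(K,E,uv,z):
    uv=np.atleast_2d(uv).astype(float); r=np.c_[uv,np.ones(len(uv))]@np.linalg.inv(K).T@E[:3,:3].T
    c=E[:3,3]; return c+r*((z-c[2])/r[:,2])[:,None]
def cloud(d,K,E):
    v,u=np.indices(d.shape); P=np.stack([u,v,np.ones_like(u)],-1)@np.linalg.inv(K).T*d[...,None]
    return P@E[:3,:3].T+E[:3,3]
E
python3 - <<'E'
from h import *
o=ctrl.get_obs(); print(o['tool_pos'],o['tool_rot'],ctrl.grasp_offset,R.from_rotvec(o['tool_rot']).as_matrix().round(3))
for n in('top','side'):
    im,d,K,E=shot(n); np.savez(f'{n}.npz',im=im,d=d,K=K,E=E); cv2.imwrite(f'pics/{n}.png',im[...,::-1]); print(n,K.tolist(),E.round(3).tolist())
E
```

```text
pics
[ 0.26870421 -0.56358034  0.23005719] [-3.06220204e+00 -6.92464975e-01  3.78011850e-04] 0.0187 [[ 0.903  0.43  -0.001]
 [ 0.43  -0.903  0.002]
 [ 0.    -0.002 -1.   ]]
top [[590.0174171603677, 0.0, 318.7070945400396], [0.0, 590.0174171603677, 239.69691814861218], [0.0, 0.0, 1.0]] [[0.022, -0.995, 0.095, 0.407], [-1.0, -0.023, -0.008, -0.071], [0.01, -0.095, -0.995, 1.28], [0.0, 0.0, 0.0, 1.0]]
side [[617.864106871619, 0.0, 322.01025672762194], [0.0, 617.864106871619, 239.19131585632516], [0.0, 0.0, 1.0]] [[-0.783, -0.334, 0.524, -0.122], [-0.621, 0.397, -0.675, 0.746], [0.018, -0.855, -0.519, 0.716], [0.0, 0.0, 0.0, 1.0]]
```

View pics/top.png

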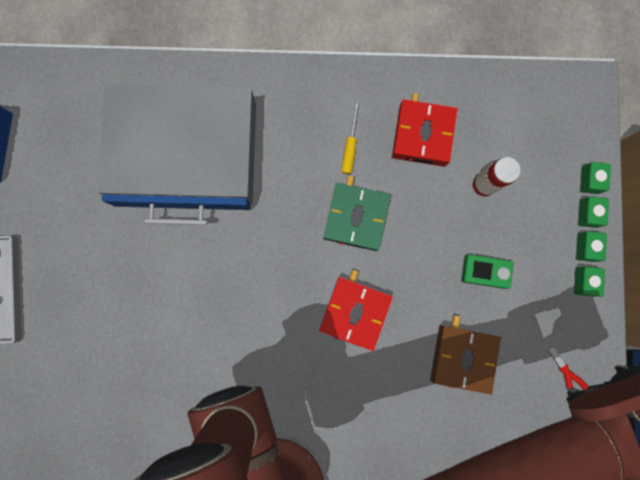

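View pics/side.png

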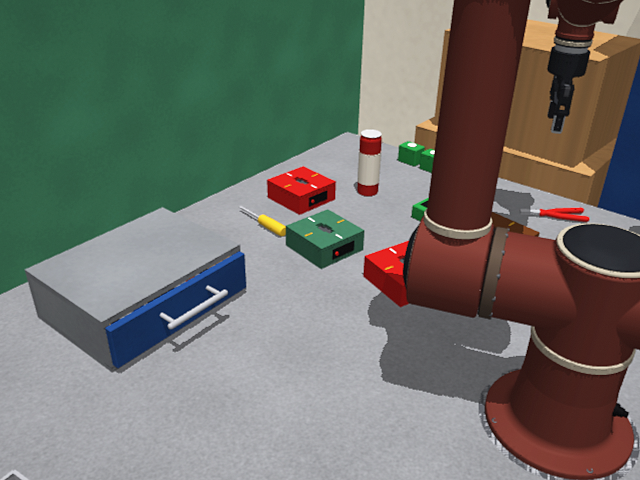

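The top view shows four dock-shaped boxes: green (357,216), red (425,132), red (356,313) and brown (466,358). Only the green one, with white and yellow ticks, fits the description. The cabinet handle is at about (178,218), the can at (497,175), the screwdriver at (350,140) and the detector at (488,270).

Run:
```python
from h import *
z=np.load('top.npz'); im,d,K,E=z['im'],z['d'],z['K'],z['E']
hsv=cv2.cvtColor(im,cv2.COLOR_RGB2HSV)
c=cv2.resize(im[85:265,90:410],None,fx=2.5,fy=2.5,interpolation=cv2.INTER_CUBIC); cv2.imwrite('pics/crop1.png',c[...,::-1])
def blobs(m,x0,y0,x1,y1,zz,name,mn=5):
    M=np.zeros_like(m); M[y0:y1,x0:x1]=m[y0:y1,x0:x1]
    n,l,s,ce=cv2.connectedComponentsWithStats(M.astype(np.uint8))
    for i in range(1,n):
        if s[i,4]>=mn: print(name,s[i].tolist(),ce[i].round(1),plane(K,E,ce[i],zz)[0].round(4))
H,S,V=[hsv[...,i].astype(int) for i in range(3)]
blobs((S<60)&(V>170),322,180,392,252,.05,'white')
blobs((H>15)&(H<35)&(S>110)&(V>120),326,186,392,250,.05,'yellow')
g=(H>60)&(H<95)&(S>80)
blobs(g,315,175,400,260,.05,'green',200)
m=(V>150)&(S<40); blobs(m,140,200,215,230,.067,'handle')
M=np.zeros(m.shape,np.uint8);M[217:226,140:215]=m[217:226,140:215]
pts=np.argwhere(M)[:,::-1]; P=plane(K,E,pts,.0725); print('bar ext',P.min(0),P.max(0),np.polyfit(P[:,1],P[:,0],1))
b=(H>100)&(H<125)&(S>150)
M=np.zeros(m.shape,np.uint8);M[185:215,95:255]=b[185:215,95:255]
pts=np.argwhere(M)[:,::-1];print('front', cv2.minAreaRect(pts.astype(np.float32)))
# cabinet top from depth
C=cloud(d,K,E); mm=(abs(C[...,2]-.105)<.012); M=np.zeros_like(mm); M[70:205,90:262]=mm[70:205,90:262]
r=cv2.minAreaRect((C[M][:,:2]*1000).astype(np.float32)); print('cab',r, np.median(C[M][:,2]))
mm=(abs(C[...,2]-.05)<.006); M=np.zeros_like(mm); M[175:260,315:400]=mm[175:260,315:400]
print('dock',cv2.minAreaRect((C[M][:,:2]*1000).astype(np.float32)),np.median(C[M][:,2]))
for n,(x0,y0,x1,y1) in dict(can=(465,150,525,200),drv=(335,98,362,175),det=(455,245,520,295)).items():
    q=C[y0:y1,x0:x1].reshape(-1,3); q=q[q[:,2]>.012]; print(n,q.min(0).round(3),q.max(0).round(3))
```

```text
white [360, 190, 4, 10, 22] [361.3 194.5] [ 0.6228 -0.1693  0.05  ]
white [351, 232, 4, 9, 20] [352.2 235.9] [ 0.5345 -0.1515  0.05  ]
yellow [332, 209, 9, 4, 22] [335.9 210.6] [ 0.5873 -0.1163  0.05  ]
yellow [373, 219, 10, 3, 22] [377.8 220. ] [ 0.5694 -0.2048  0.05  ]
green [324, 183, 66, 67, 2773] [356.8 216.4] [ 0.5759 -0.1605  0.05  ]
handle [145, 205, 61, 19, 259] [175.7 218.9] [0.5598 0.215  0.067 ]
bar ext [0.55098302 0.15334563 0.0725    ] [0.56421684 0.2765675  0.0725    ] [-0.00463235  0.55568171]
front ((175.50425720214844, 201.3473663330078), (145.30506896972656, 10.607019424438477), 1.5911402702331543)
cab ((710.5304565429688, 215.5830078125), (302.0594177246094, 241.98789978027344), 89.88630676269531) 0.10510921572470733
dock ((578.7378540039062, -159.9940185546875), (120.02909851074219, 121.3706283569336), 78.58473205566406) 0.05006942078795151
can [ 0.407 -0.466  0.012] [ 0.684 -0.071  1.28 ]
drv [ 0.407 -0.162  0.012] [ 0.833 -0.071  1.28 ]
det [ 0.407 -0.495  0.012] [ 0.504 -0.071  1.28 ]
```

View pics/crop1.png

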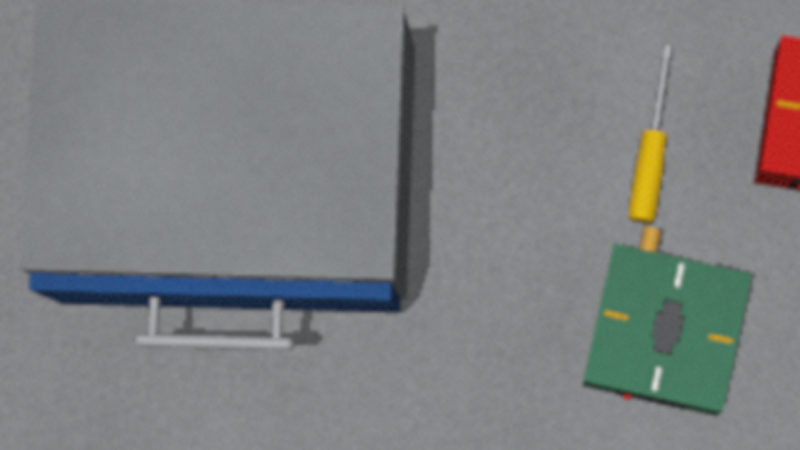

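The crop confirms the green dock, with white ticks along the slot and yellow ticks across it. Its mouth is at (0.5785, -0.1603) with slot yaw -0.199. Both tick pairs agree on the centre, and the depth outline gives 120 x 121 mm at z 0.050. The handle is at (0.5555, 0.2155) and the cabinet yaw is about 0.

```bash
cat > d.py <<'E'
import sys
from h import *
o=ctrl.get_obs(); M=R.from_rotvec(o['tool_rot']).as_matrix()
yaw=np.arctan2(M[1,0],M[0,0])
print('t',round(o['t'],2),'pos',o['tool_pos'].round(4) if hasattr(o['tool_pos'],'round') else o['tool_pos'],'yaw',yaw.round(4),'tilt',np.arccos(-M[2,2]).round(4),'q6',round(o['q'][5],3),'F',np.round(o['contact_force'],1),'T',np.round(o['wrist_torque'],2),'open',round(o['opening']*1e3,1),'grip',round(o['grip_force'],1))
if len(sys.argv)>3:
    a=list(map(float,sys.argv[1:])); print('tool delta mm',(M.T@(np.array(a[:3])-o['tool_pos'])*1e3).round(1))
    if len(a)>3: print('roll',((-(a[3]-yaw)+np.pi)%(2*np.pi)-np.pi).round(4))
E
python3 -m handwheel '[{"roll":-0.12},{"roll":-0.12},{"roll":-0.12},{"roll":-0.12},{"roll":-0.12},{"roll":-0.12},{"roll":-0.12},{"roll":-0.12},{"roll":-0.12},{"roll":-0.047},{},{}]' 24 40; python3 d.py .5555 .2155 .15 1.5708
```

```text
t 0.1 pos [ 0.2687 -0.5637  0.2302] yaw 0.4448 tilt 0.0018 q6 -0.119 F [ 0.3 -0.3 -0.1] T [-0.01 -0.04 -0.02] open 85.5 grip 0.0
tool delta mm [ 594.1 -579.8   81.4]
roll -1.126$[0]: bad value
```

The whole call was refused, so I'll give every key in each row.

```bash
python3 -m handwheel '[{"tx":0,"ty":0,"tz":0,"roll":-0.12},{"tx":0,"ty":0,"tz":0,"roll":-0.12},{"tx":0,"ty":0,"tz":0,"roll":-0.12},{"tx":0,"ty":0,"tz":0,"roll":-0.12},{"tx":0,"ty":0,"tz":0,"roll":-0.12},{"tx":0,"ty":0,"tz":0,"roll":-0.12},{"tx":0,"ty":0,"tz":0,"roll":-0.12},{"tx":0,"ty":0,"tz":0,"roll":-0.12},{"tx":0,"ty":0,"tz":0,"roll":-0.12},{"tx":0,"ty":0,"tz":0,"roll":-0.047},{"tx":0,"ty":0,"tz":0,"roll":0}]' 24 40; python3 d.py .5555 .2155 .15 1.5708
```

```text
t: 1.02
tool_pos: [0.2688, -0.5638, 0.2306]
tool_rot: [-2.219, -2.223, -0.001]
contact_force: [0.5, 0.8, -0.8]
opening: 0.0239
grip_force: 0.0
t 1.02 pos [ 0.2688 -0.5638  0.2306] yaw 1.5724 tilt 0.0011 q6 -1.247 F [ 0.5  0.8 -0.8] T [-0.05 -0.02 -0.01] open 23.9 grip 0.0
tool delta mm [778.8 288.   81.4]
roll 0.0016
```

```bash
python3 -m handwheel '[{"tx":20,"ty":8,"tz":0,"roll":0},{"tx":32,"ty":12,"tz":0,"roll":0},{"tx":32,"ty":12,"tz":0,"roll":0},{"tx":32,"ty":12,"tz":0,"roll":0},{"tx":32,"ty":12,"tz":0,"roll":0},{"tx":32,"ty":12,"tz":0,"roll":0},{"tx":32,"ty":12,"tz":0,"roll":0},{"tx":32,"ty":12,"tz":0,"roll":0},{"tx":32,"ty":12,"tz":0,"roll":0},{"tx":32,"ty":12,"tz":0,"roll":0},{"tx":32,"ty":12,"tz":0,"roll":0},{"tx":32,"ty":12,"tz":0,"roll":0}]'|head -1
python3 -m handwheel '[{"tx":32,"ty":12,"tz":0,"roll":0},{"tx":32,"ty":12,"tz":0,"roll":0},{"tx":32,"ty":12,"tz":0,"roll":0},{"tx":32,"ty":12,"tz":0,"roll":0},{"tx":32,"ty":12,"tz":5,"roll":0},{"tx":32,"ty":12,"tz":10,"roll":0},{"tx":32,"ty":12,"tz":10,"roll":0},{"tx":32,"ty":12,"tz":10,"roll":0},{"tx":32,"ty":12,"tz":10,"roll":0},{"tx":32,"ty":12,"tz":10,"roll":0},{"tx":32,"ty":12,"tz":10,"roll":0},{"tx":20,"ty":8,"tz":5,"roll":0}]'|head -1; python3 d.py .5555 .2155 .15 1.5708
```

```text
t: 2.02
t: 3.02
t 3.02 pos [0.5477 0.1828 0.1594] yaw 1.5721 tilt 0.0022 q6 0.191 F [-0.2  0.8  0.7] T [0.01 0.   0.02] open 24.2 grip 0.0
tool delta mm [32.7  7.8  9.4]
roll 0.0013
```

```bash
python3 -m handwheel '[{"tx":20,"ty":5,"tz":5,"roll":0},{"tx":13,"ty":3,"tz":5,"roll":0},{"tx":0,"ty":0,"tz":10,"roll":0},{"tx":0,"ty":0,"tz":15,"roll":0},{"tx":0,"ty":0,"tz":15,"roll":0},{"tx":0,"ty":0,"tz":15,"roll":0},{"tx":0,"ty":0,"tz":15,"roll":0},{"tx":0,"ty":0,"tz":12,"roll":0},{"tx":0,"ty":0,"tz":10,"roll":0},{"tx":0,"ty":0,"tz":8,"roll":0},{"tx":0,"ty":0,"tz":0,"roll":0},{"tx":0,"ty":0,"tz":0,"roll":0}]'; python3 d.py .5555 .2155 .048 1.5708
```

```text
t: 4.02
tool_pos: [0.556, 0.2126, 0.0514]
tool_rot: [-2.221, -2.222, 0.002]
contact_force: [-2.4, -1.7, 1.5]
opening: 0.0237
grip_force: 1.4
t 4.02 pos [0.556  0.2126 0.0514] yaw 1.5713 tilt 0.0011 q6 0.24 F [-2.4 -1.7  1.5] T [-0.21  0.29 -0.03] open 23.7 grip 1.4
tool delta mm [ 2.9 -0.5  3.4]
roll 0.0005
```

```bash
python3 -m handwheel '[{"tx":0,"ty":0,"tz":0,"roll":0},{"tx":0,"ty":0,"tz":0,"roll":0},{"tx":0,"ty":0,"tz":0,"roll":0},{"tx":0,"ty":0,"tz":0,"roll":0},{"tx":0,"ty":0,"tz":0,"roll":0},{"tx":0,"ty":0,"tz":0,"roll":0}]' 0 40; python3 d.py .4055 .2125 .0514 1.5708
```

```text
t: 4.52
tool_pos: [0.5528, 0.2129, 0.0513]
tool_rot: [-2.216, -2.219, 0.011]
contact_force: [-13.4, -1.4, 10.3]
opening: 0.0095
grip_force: 39.0
t 4.52 pos [0.5528 0.2129 0.0513] yaw 1.572 tilt 0.0089 q6 0.24 F [-13.4  -1.4  10.3] T [-0.39  2.18 -0.07] open 9.5 grip 39.0
tool delta mm [  -0.2 -147.3    1.2]
roll 0.0012
```

```bash
python3 -m handwheel '[{"tx":0,"ty":-5,"tz":0,"roll":0},{"tx":0,"ty":-12,"tz":0,"roll":0},{"tx":0,"ty":-16,"tz":0,"roll":0},{"tx":0,"ty":-16,"tz":0,"roll":0},{"tx":0,"ty":-16,"tz":0,"roll":0},{"tx":0,"ty":-16,"tz":0,"roll":0},{"tx":0,"ty":-16,"tz":0,"roll":0},{"tx":0,"ty":-16,"tz":0,"roll":0},{"tx":0,"ty":-16,"tz":0,"roll":0},{"tx":0,"ty":-14,"tz":0,"roll":0},{"tx":0,"ty":-8,"tz":0,"roll":0},{"tx":0,"ty":0,"tz":0,"roll":0}]'; python3 d.py .4055 .2125 .0514 1.5708
```

```text
t: 5.52
tool_pos: [0.4039, 0.2133, 0.0513]
tool_rot: [-2.219, -2.222, -0.001]
contact_force: [-0.4, 1.7, -0.4]
opening: 0.0092
grip_force: 40.3
t 5.52 pos [0.4039 0.2133 0.0513] yaw 1.5723 tilt 0.0009 q6 0.32 F [-0.4  1.7 -0.4] T [ 0.25  0.31 -0.09] open 9.2 grip 40.3
tool delta mm [-0.8  1.6 -0.1]
roll 0.0015
```

Drawer is out about 150 mm. Next I open the fingers, lift and look.

```bash
python3 -m handwheel '[{"tx":0,"ty":0,"tz":0,"roll":0},{"tx":0,"ty":0,"tz":0,"roll":0},{"tx":0,"ty":0,"tz":0,"roll":0},{"tx":0,"ty":0,"tz":-5,"roll":0},{"tx":0,"ty":0,"tz":-15,"roll":0},{"tx":0,"ty":0,"tz":-25,"roll":0},{"tx":0,"ty":0,"tz":-30,"roll":0},{"tx":0,"ty":0,"tz":-30,"roll":0},{"tx":0,"ty":0,"tz":-30,"roll":0},{"tx":0,"ty":0,"tz":-25,"roll":0},{"tx":0,"ty":0,"tz":-10,"roll":0},{"tx":0,"ty":0,"tz":0,"roll":0}]' 24; python3 d.py .4055 .2125 .22 1.5708
python3 - <<'E'
from h import *
for n in('top','wrist'):
    im,d,K,E=shot(n); np.savez(f'{n}2.npz',im=im,d=d,K=K,E=E)
    hsv=cv2.cvtColor(im,cv2.COLOR_RGB2HSV); H,S,V=[hsv[...,i].astype(int) for i in range(3)]
    cv2.imwrite(f'pics/{n}2.png',im[...,::-1])
    m=((H>5)&(H<22)&(S>150)&(V>120)).astype(np.uint8)
    N,l,s,c=cv2.connectedComponentsWithStats(m)
    for i in range(1,N):
        if s[i,4]>15: print(n,s[i].tolist(),c[i].round(1),plane(K,E,c[i],.085)[0].round(4))
a=cv2.imread('pics/top2.png')[150:350,60:260]; b=cv2.imread('pics/wrist2.png')
cv2.imwrite('pics/both.png',np.hstack([cv2.resize(a,(400,400)),cv2.resize(b,(400,300)) if 0 else cv2.copyMakeBorder(cv2.resize(b,(400,300)),0,100,0,0,0)]))
E
```

```text
t: 6.52
tool_pos: [0.4071, 0.2135, 0.2249]
tool_rot: [2.218, 2.22, 0.009]
contact_force: [-0.6, -1.1, -0.0]
opening: 0.024
grip_force: 0.0
t 6.52 pos [0.4071 0.2135 0.2249] yaw 1.5716 tilt 0.0065 q6 0.32 F [-0.6 -1.1 -0. ] T [ 0.04 -0.01  0.01] open 24.0 grip 0.0
tool delta mm [-1.  -1.6  4.9]
roll 0.0008
top [412, 94, 6, 8, 38] [414.8  98. ] [ 0.823  -0.2752  0.085 ]
top [400, 124, 11, 5, 39] [405.1 126.4] [ 0.7618 -0.2554  0.085 ]
top [442, 131, 11, 5, 41] [446.7 133. ] [ 0.7498 -0.3418  0.085 ]
top [347, 177, 7, 8, 42] [349.8 180.4] [ 0.6454 -0.1423  0.085 ]
top [198, 233, 9, 20, 107] [202.3 242.8] [0.5099 0.1548 0.085 ]
top [349, 271, 9, 12, 64] [353.1 276.3] [ 0.4489 -0.1524  0.085 ]
top [331, 303, 10, 7, 39] [335.6 306.1] [ 0.3882 -0.118   0.085 ]
top [453, 316, 6, 12, 61] [455.6 321.9] [ 0.3618 -0.3601  0.085 ]
top [371, 318, 11, 7, 42] [376.2 320.9] [ 0.3602 -0.2003  0.085 ]
top [441, 353, 12, 6, 43] [446.5 355.8] [ 0.294  -0.3419  0.085 ]
top [484, 362, 12, 5, 39] [489.3 364. ] [ 0.2796 -0.4278  0.085 ]
wrist [410, 277, 54, 24, 840] [437.3 288.6] [0.5078 0.1568 0.085 ]
```

View pics/both.png

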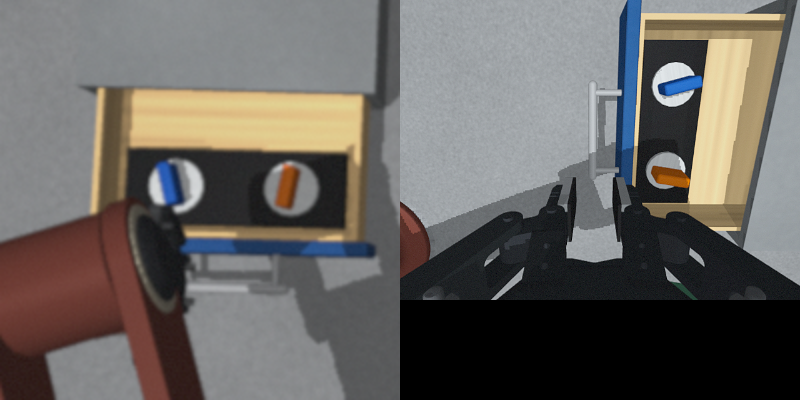

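Left (top view): the orange grip is at (202,243) in full-frame pixels, in the right-hand pocket, and the blue grip is in the left. The wrist view shows orange at (437,289). Now I'll measure its centre and yaw from the depth of its top face.

Run:
```python
from h import *
for n in('top','wrist'):
    z=np.load(n+'2.npz'); im,d,K,E=z['im'],z['d'],z['K'],z['E']
    hsv=cv2.cvtColor(im,cv2.COLOR_RGB2HSV); H,S,V=[hsv[...,i].astype(int) for i in range(3)]
    C=cloud(d,K,E); m=(H>3)&(H<22)&(S>150)&(V>60)&(np.hypot(C[...,0]-.51,C[...,1]-.155)<.05)
    P=C[m]; print(n,len(P),np.percentile(P[:,2],[5,50,95]).round(4))
    t=m&(abs(C[...,2]-.085)<.005); P=plane(K,E,np.argwhere(t)[:,::-1],.085)
    r=cv2.minAreaRect((P[:,:2]*1000).astype(np.float32)); print(len(P),r)
    c=P[:,:2]-P[:,:2].mean(0); w,v=np.linalg.eigh(c.T@c); print(P.mean(0).round(4),'yaw',np.arctan(v[1,1]/v[0,1]).round(3), np.median(V[t]))
    # white collar
    m=(S<50)&(V>120)&(np.hypot(C[...,0]-.51,C[...,1]-.155)<.045)&(abs(C[...,2]-.05)<.006); P=plane(K,E,np.argwhere(m)[:,::-1],.05)
    if len(P)>20: print('collar',cv2.minEnclosingCircle((P[:,:2]*1000).astype(np.float32)))
```

```text
top 147 [0.0681 0.0843 0.0885]
113 ((509.9051513671875, 154.07484436035156), (12.128329277038574, 40.180809020996094), 79.7828598022461)
[0.5102 0.1541 0.085 ] yaw -0.17 145.0
collar ((511.62066650390625, 155.74765014648438), 27.353160858154297)
wrist 1500 [0.0577 0.0828 0.0853]
877 ((507.25531005859375, 157.1674346923828), (14.593382835388184, 44.1494255065918), 80.09719848632812)
[0.5071 0.157  0.085 ] yaw -0.178 168.0
collar ((508.0830078125, 155.5790557861328), 27.78940773010254)
```

```bash
python3 -m handwheel '[{"tx":0,"ty":0,"tz":0,"roll":-0.116},{"tx":0,"ty":0,"tz":0,"roll":-0.116},{"tx":0,"ty":0,"tz":0,"roll":-0.116},{"tx":0,"ty":0,"tz":0,"roll":-0.116},{"tx":0,"ty":0,"tz":0,"roll":-0.116},{"tx":0,"ty":0,"tz":0,"roll":-0.116},{"tx":0,"ty":0,"tz":0,"roll":-0.116},{"tx":0,"ty":0,"tz":0,"roll":-0.116},{"tx":0,"ty":0,"tz":0,"roll":-0.116},{"tx":0,"ty":0,"tz":0,"roll":-0.116},{"tx":0,"ty":0,"tz":0,"roll":-0.116},{"tx":0,"ty":0,"tz":0,"roll":-0.119}]' 44|head -1; python3 d.py .509 .156 .12 2.967
```

```text
t: 7.62
t 7.62 pos [0.4038 0.2125 0.218 ] yaw 2.9725 tilt 0.0055 q6 -1.081 F [-0.5  0.7  0. ] T [-0.04  0.02 -0.  ] open 44.2 grip 0.0
tool delta mm [-113.7  -37.7   97.5]
roll 0.0055
```

```bash
python3 -m handwheel '[{"tx":-10,"ty":-3,"tz":0,"roll":0.005},{"tx":-16,"ty":-5,"tz":5,"roll":0},{"tx":-16,"ty":-5,"tz":5,"roll":0},{"tx":-16,"ty":-6,"tz":10,"roll":0},{"tx":-16,"ty":-6,"tz":10,"roll":0},{"tx":-16,"ty":-5,"tz":10,"roll":0},{"tx":-14,"ty":-5,"tz":10,"roll":0},{"tx":-10,"ty":-3,"tz":10,"roll":0},{"tx":0,"ty":0,"tz":5,"roll":0},{"tx":0,"ty":0,"tz":0,"roll":0}]' |head -1; python3 d.py .509 .156 .053 2.967
python3 - <<'E'
from h import *
im,d,K,E=shot('wrist'); cv2.imwrite('pics/w3.png',im[...,::-1])
hsv=cv2.cvtColor(im,cv2.COLOR_RGB2HSV); H,S,V=[hsv[...,i].astype(int) for i in range(3)]
C=cloud(d,K,E); m=(H>3)&(H<22)&(S>150)&(V>60)&(np.hypot(C[...,0]-.51,C[...,1]-.155)<.05)&(abs(C[...,2]-.085)<.006)
P=plane(K,E,np.argwhere(m)[:,::-1],.085);print(len(P))
print(cv2.minAreaRect((P[:,:2]*1000).astype(np.float32)))
E
```

```text
t: 8.45
t 8.45 pos [0.5091 0.1544 0.1529] yaw 2.9587 tilt 0.0061 q6 -1.233 F [-0.5 -0.3 -0.1] T [-0.03 -0.08 -0.03] open 44.0 grip 0.0
tool delta mm [-0.2  1.7 99.9]
roll -0.0083
1573
((507.05633544921875, 155.22726440429688), (13.24264144897461, 43.24629211425781), 80.52848052978516)
```

View pics/w3.png

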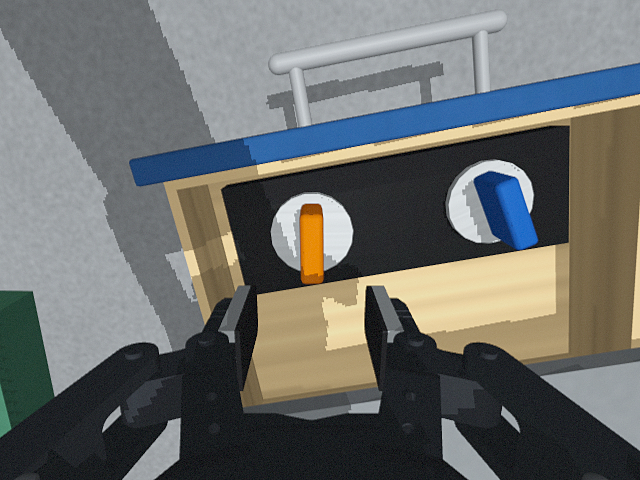

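The wrist view shows the orange grip upright at (312,245), lined up with the fingers, and the blue plug clear at (505,210). Going down.

```bash
python3 -m handwheel '[{"tx":1,"ty":1,"tz":8,"roll":0},{"tx":0,"ty":0,"tz":15,"roll":0},{"tx":0,"ty":0,"tz":15,"roll":0},{"tx":0,"ty":0,"tz":15,"roll":0},{"tx":0,"ty":0,"tz":15,"roll":0},{"tx":0,"ty":0,"tz":15,"roll":0},{"tx":0,"ty":0,"tz":10,"roll":0},{"tx":0,"ty":0,"tz":5,"roll":0},{"tx":0,"ty":0,"tz":0,"roll":0},{"tx":0,"ty":0,"tz":0,"roll":0}]' ; python3 d.py .508 .155 .0535 2.97
```

```text
t: 9.33
tool_pos: [0.5099, 0.1566, 0.0587]
tool_rot: [0.282, 3.128, 0.0]
contact_force: [0.1, -0.3, 0.4]
opening: 0.0441
grip_force: 0.0
t 9.33 pos [0.5099 0.1566 0.0587] yaw 2.9619 tilt 0.0005 q6 -1.233 F [ 0.1 -0.3  0.4] T [ 0.03 -0.01  0.02] open 44.1 grip 0.0
tool delta mm [ 1.6 -1.9  5.2]
roll -0.0081
```

```bash
python3 -m handwheel '[{"tx":1.5,"ty":-1.5,"tz":4,"roll":0},{"tx":0,"ty":0,"tz":0,"roll":0}]' |head -1;  python3 -m handwheel '[{"tx":0,"ty":0,"tz":0,"roll":0},{"tx":0,"ty":0,"tz":0,"roll":0},{"tx":0,"ty":0,"tz":0,"roll":0},{"tx":0,"ty":0,"tz":0,"roll":0},{"tx":0,"ty":0,"tz":0,"roll":0},{"tx":0,"ty":0,"tz":0,"roll":0}]' 0 70; python3 d.py .508 .155 .21 2.97
```

```text
t: 9.5
t: 10.0
tool_pos: [0.5085, 0.1553, 0.0549]
tool_rot: [0.282, 3.128, 0.0]
contact_force: [-0.2, 0.3, 3.5]
opening: 0.0129
grip_force: 68.4
t 10.0 pos [0.5085 0.1553 0.0549] yaw 2.9618 tilt 0.0011 q6 -1.235 F [-0.2  0.3  3.5] T [-0.01  0.03  0.01] open 12.9 grip 68.4
tool delta mm [   0.3   -0.3 -155.1]
roll -0.0082
```

```bash
python3 -m handwheel '[{"tx":0,"ty":0,"tz":-5,"roll":0},{"tx":0,"ty":0,"tz":-10,"roll":0},{"tx":0,"ty":0,"tz":-15,"roll":0},{"tx":0,"ty":0,"tz":-20,"roll":0},{"tx":0,"ty":0,"tz":-20,"roll":0},{"tx":0,"ty":0,"tz":-20,"roll":0},{"tx":0,"ty":0,"tz":-20,"roll":0},{"tx":0,"ty":0,"tz":-20,"roll":0},{"tx":0,"ty":0,"tz":-15,"roll":0},{"tx":0,"ty":0,"tz":-5,"roll":0},{"tx":0,"ty":0,"tz":0,"roll":0},{"tx":0,"ty":0,"tz":0,"roll":0}]'|head -1; python3 d.py .5785 -.1603 .2 2.9426
python3 - <<'E'
from h import *
for n in ('wrist','side'):
    im,d,K,E=shot(n); cv2.imwrite(f'pics/{n}4.png',im[...,::-1]); np.savez(n+'4.npz',im=im,d=d,K=K,E=E)
a=cv2.imread('pics/wrist4.png');b=cv2.imread('pics/side4.png')
cv2.imwrite('pics/both4.png',np.hstack([cv2.resize(a,(400,300)),cv2.resize(b,(400,300))]))
E
```

```text
t: 11.0
t 11.0 pos [0.5076 0.1551 0.2039] yaw 2.9618 tilt 0.0006 q6 -1.235 F [ 0.3 -0.1 -1.5] T [0.   0.04 0.01] open 13.1 grip 68.2
tool delta mm [-126.1 -297.7    3.9]
roll 0.0192
```

View pics/both4.png

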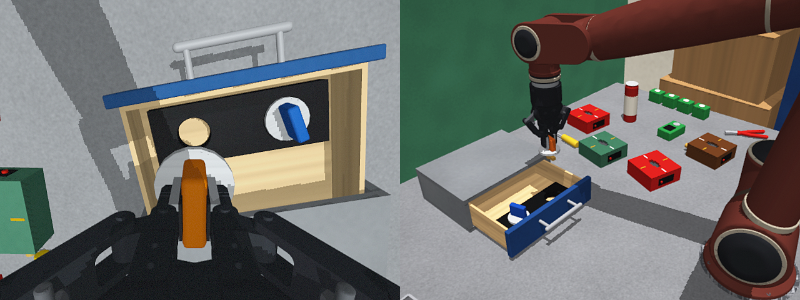

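Left: the plug is gripped upright, with the grip at about (390,330) in full-frame pixels and the collar below it. The blue plug is still in its pocket. Next I measure how the plug sits in the tool frame, using the collar arc and the grip's length.

Run:
```python
from h import *
from scipy.optimize import least_squares
z=np.load('wrist4.npz'); im,d,K,E=z['im'],z['d'],z['K'],z['E']
T=np.array(optics.camera_params('wrist')['tool_from_camera']); C=cloud(d,K,T)*1000 # tool frame mm
hsv=cv2.cvtColor(im,cv2.COLOR_RGB2HSV); H,S,V=[hsv[...,i].astype(int) for i in range(3)]
near=(np.hypot(C[...,0],C[...,1])<40)&(C[...,2]<45)&(C[...,2]>-60)&(d>0)
o=near&(H>3)&(H<22)&(S>150); P=C[o]; print('orange',np.percentile(P,[1,50,99],axis=0).round(1).tolist())
top=o&(C[...,2]<np.percentile(P[:,2],1)+5); P=C[top]; print('top',cv2.minAreaRect(P[:,:2].astype(np.float32)),np.median(P[:,2]))
w=near&(S<60)&(V>130)&(C[...,2]>0)&(C[...,2]<20); n,l,s,c=cv2.connectedComponentsWithStats(w.astype(np.uint8)); 
i=1+np.argmax(s[1:,4]); print(s[i],c[i]); P=C[l==i]; print('collar z',np.percentile(P[:,2],[5,50,95]).round(1))
# far rim: extreme point per image column
rim=[]
ys,xs=np.where(l==i)
for u in np.unique(xs):
    v=ys[xs==u].min(); rim.append(C[v,u])
rim=np.array(rim); rim=rim[np.hypot(rim[:,0],rim[:,1])>15]; 
f=least_squares(lambda p:np.hypot(rim[:,0]-p[0],rim[:,1]-p[1])-28,[0,0],loss='soft_l1'); print(f.x,np.abs(f.fun).mean(),len(rim))
f=least_squares(lambda p:np.hypot(rim[:,0]-p[0],rim[:,1]-p[1])-p[2],[0,0,28],loss='soft_l1'); print(f.x)
```

```text
orange [[-20.4, -6.5, -30.8], [7.5, 0.2, -29.2], [21.8, 6.5, -0.8]]
top ((-0.21181297302246094, -0.6368684768676758), (44.51651382446289, 14.995199203491211), 0.40146076679229736) -29.3969112168474
[ 246  235  130   85 4446] [311.60053981 269.61043635]
collar z [4.3 5.4 6.6]
[-0.94848239  0.23255437] 0.22297047362292086 130
[-0.36770759  0.2278827  27.50695133]
```

```bash
python3 -m handwheel '[{"tx":-4,"ty":-10,"tz":0,"roll":0.019},{"tx":-10,"ty":-22,"tz":0,"roll":0},{"tx":-12,"ty":-28,"tz":0,"roll":0},{"tx":-12,"ty":-30,"tz":0,"roll":0},{"tx":-12,"ty":-30,"tz":0,"roll":0},{"tx":-12,"ty":-30,"tz":0,"roll":0},{"tx":-12,"ty":-30,"tz":0,"roll":0},{"tx":-12,"ty":-30,"tz":0,"roll":0},{"tx":-12,"ty":-30,"tz":0,"roll":0},{"tx":-12,"ty":-28,"tz":0,"roll":0},{"tx":-10,"ty":-20,"tz":0,"roll":0},{"tx":-6,"ty":-10,"tz":0,"roll":0}]'|head -1; python3 -m handwheel '[{"tx":0,"ty":0,"tz":10,"roll":0},{"tx":0,"ty":0,"tz":20,"roll":0},{"tx":0,"ty":0,"tz":20,"roll":0},{"tx":0,"ty":0,"tz":20,"roll":0},{"tx":0,"ty":0,"tz":10,"roll":0},{"tx":0,"ty":0,"tz":0,"roll":0},{"tx":0,"ty":0,"tz":0,"roll":0}]'|head -1;python3 d.py .5783 -.1603 .092 2.9426
```

```text
t: 12.1
t: 12.68
t 12.68 pos [ 0.5723 -0.1608  0.1234] yaw 2.9435 tilt 0.002 q6 -1.772 F [ 0.3  0.1 -0.1] T [ 0.01 -0.09 -0.02] open 13.0 grip 68.3
tool delta mm [-5.9  1.7 31.4]
roll 0.0009
```

```bash
python3 -m handwheel '[{"tx":-5,"ty":1.5,"tz":0,"roll":0},{"tx":0,"ty":0,"tz":0,"roll":0},{"tx":0,"ty":0,"tz":0,"roll":0}]'|head -1
python3 d.py .5783 -.1603 .092 2.9426
python3 - <<'E'
from h import *
im,d,K,E=shot('wrist'); cv2.imwrite('pics/w5.png',im[...,::-1])
hsv=cv2.cvtColor(im,cv2.COLOR_RGB2HSV); H,S,V=[hsv[...,i].astype(int) for i in range(3)]
P=plane(K,E,np.argwhere(V>-1)[:,::-1],.05).reshape(480,640,3)
near=np.hypot(P[...,0]-.5785,P[...,1]+.16)<.07
for nm,m in dict(white=(S<60)&(V>150),yellow=(H>15)&(H<35)&(S>110)&(V>110)).items():
    n,l,s,c=cv2.connectedComponentsWithStats((m&near).astype(np.uint8))
    for i in range(1,n):
        if s[i,4]>30:
            q=P[l==i][:,:2]; dd=d[l==i]; print(nm,s[i].tolist(),plane(K,E,c[i],.05)[0].round(4),cv2.minAreaRect((q*1000).astype(np.float32)))
E
```

```text
t: 12.93
t 12.93 pos [ 0.5793 -0.1615  0.1261] yaw 2.9432 tilt 0.0029 q6 -1.768 F [-0.9  0.4 -0.2] T [ 0.07 -0.01  0.04] open 12.7 grip 68.3
tool delta mm [ 1.3  1.  34.1]
roll 0.0006
white [268, 129, 28, 5, 41] [ 0.511 -0.163  0.05 ] ((510.0702819824219, -164.09857177734375), (15.01700210571289, 2.1448657512664795), 78.6135482788086)
white [297, 129, 39, 5, 61] [ 0.515  -0.1436  0.05  ] ((513.8587036132812, -145.2881622314453), (21.13442611694336, 2.1448450088500977), 78.61332702636719)
white [349, 130, 15, 6, 36] [ 0.519  -0.1245  0.05  ] ((519.1868286132812, -123.7005844116211), (8.241697311401367, 1.6767082214355469), 67.72814178466797)
white [307, 148, 8, 37, 264] [ 0.5319 -0.1523  0.05  ] ((532.2669677734375, -152.1380157470703), (3.951364040374756, 20.34916877746582), 78.45418548583984)
white [405, 181, 24, 121, 1612] [ 0.5894 -0.098   0.05  ] ((590.8759155273438, -97.14039611816406), (11.71806812286377, 76.3316650390625), 78.61949157714844)
white [205, 238, 9, 33, 175] [ 0.573  -0.2234  0.05  ] ((572.1409301757812, -223.821044921875), (4.920527458190918, 20.749181747436523), 
[... 263 characters left out ...]
47985839844), (6.473160743713379, 7.841063499450684), 82.52464294433594)
white [337, 326, 11, 12, 60] [ 0.6397 -0.1544  0.05  ] ((640.905517578125, -153.16860961914062), (6.502408027648926, 8.112875938415527), 78.62049865722656)
yellow [219, 238, 34, 7, 234] [ 0.5672 -0.2052  0.05  ] ((567.2262573242188, -205.3463592529297), (20.024614334106445, 3.8081846237182617), 78.6158218383789)
yellow [368, 238, 34, 8, 233] [ 0.585 -0.117  0.05 ] ((585.3145751953125, -117.12716674804688), (19.969018936157227, 4.446127891540527), 78.61572265625)
yellow [291, 285, 40, 61, 1935] [ 0.6259 -0.1709  0.05  ] ((625.7383422851562, -170.88975524902344), (24.936677932739258, 42.99090576171875), 79.45709991455078)
```

View pics/w5.png

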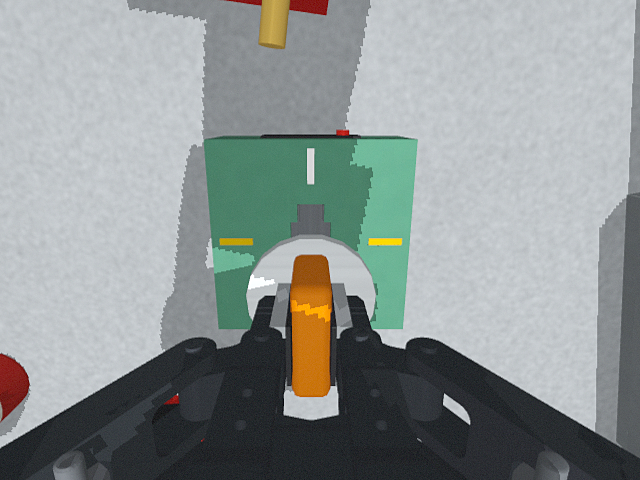

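The wrist view shows the yellow ticks at (236,241) and (385,241) and the white tick at (311,166), so the plug is aligned with the slot. The wrist puts the dock centre at (0.5763, -0.1612) and the top camera at (0.5785, -0.1603). I'll use (0.577, -0.161), inside the 3 mm play.

```bash
python3 -m handwheel '[{"tx":1.5,"ty":0,"tz":5,"roll":0},{"tx":0,"ty":0,"tz":12,"roll":0},{"tx":0,"ty":0,"tz":12,"roll":0},{"tx":0,"ty":0,"tz":6,"roll":0},{"tx":0,"ty":0,"tz":0,"roll":0},{"tx":0,"ty":0,"tz":0,"roll":0},{"tx":0,"ty":0,"tz":0,"roll":0},{"tx":0,"ty":0,"tz":0,"roll":0}]'|head -1
python3 d.py .577 -.161 .0735 2.9426
```

```text
t: 13.65
t 13.65 pos [ 0.577  -0.1612  0.0899] yaw 2.9428 tilt 0.001 q6 -1.769 F [0.2 0.4 0.1] T [-0.01 -0.03 -0.02] open 13.3 grip 68.3
tool delta mm [ 0.1  0.2 16.4]
roll 0.0002
```

```bash
python3 -m handwheel '[{"tx":0,"ty":0,"tz":3,"roll":0},{"tx":0,"ty":0,"tz":3,"roll":0},{"tx":0,"ty":0,"tz":3,"roll":0},{"tx":0,"ty":0,"tz":3,"roll":0},{"tx":0,"ty":0,"tz":0,"roll":0},{"tx":0,"ty":0,"tz":0,"roll":0}]'|head -1
python3 d.py .577 -.161 .0735 2.9426
```

```text
t: 14.15
t 14.15 pos [ 0.5763 -0.1609  0.0768] yaw 2.9428 tilt 0.0008 q6 -1.769 F [-0.2 -1.2 -0.8] T [-0.1  -0.03 -0.01] open 13.1 grip 68.3
tool delta mm [-0.7  0.   3.3]
roll 0.0002
```

The lugs are in the slot with almost no force. Pressing now.

```bash
python3 -m handwheel '[{"tx":0,"ty":0,"tz":3,"roll":0},{"tx":0,"ty":0,"tz":3,"roll":0},{"tx":0,"ty":0,"tz":3,"roll":0},{"tx":0,"ty":0,"tz":3,"roll":0},{"tx":0,"ty":0,"tz":2,"roll":0},{"tx":0,"ty":0,"tz":0,"roll":0},{"tx":0,"ty":0,"tz":0,"roll":0},{"tx":0,"ty":0,"tz":0,"roll":0}]' - 100|head -1
python3 d.py .577 -.161 .0624 2.9426
```

```text
t: 14.82
t 14.82 pos [ 0.5772 -0.1612  0.065 ] yaw 2.9429 tilt 0.0008 q6 -1.769 F [-3.1  1.9  8.2] T [ 0.29  0.64 -0.  ] open 12.6 grip 101.0
tool delta mm [0.2 0.2 2.6]
roll 0.0003
```

```bash
python3 -m handwheel '[{"tx":0,"ty":0,"tz":2,"roll":0},{"tx":0,"ty":0,"tz":1.5,"roll":0},{"tx":0,"ty":0,"tz":0,"roll":0},{"tx":0,"ty":0,"tz":0,"roll":0},{"tx":0,"ty":0,"tz":0,"roll":0}]'|head -1
python3 d.py .577 -.161 .0624 2.9426
```

```text
t: 15.23
t 15.23 pos [ 0.5772 -0.1613  0.0621] yaw 2.9429 tilt 0.0007 q6 -1.769 F [-3.9  1.4 11.4] T [0.33 0.89 0.02] open 12.4 grip 102.0
tool delta mm [ 0.3  0.2 -0.3]
roll 0.0003
```

```bash
python3 -m handwheel '[{"tx":1,"ty":0,"tz":1,"roll":0},{"tx":0,"ty":0,"tz":0.5,"roll":0},{"tx":0,"ty":0,"tz":0,"roll":0},{"tx":0,"ty":0,"tz":0,"roll":0},{"tx":0,"ty":0,"tz":0,"roll":0}]'|head -1
python3 d.py .577 -.161 .0624 2.9426
```

```text
t: 15.65
t 15.65 pos [ 0.5772 -0.1613  0.062 ] yaw 2.943 tilt 0.0028 q6 -1.769 F [-4.9  1.9 14.8] T [ 0.43  0.94 -0.01] open 12.4 grip 102.3
tool delta mm [ 0.2  0.2 -0.4]
roll 0.0004
```

The collar is on the dock: z has stopped and Fz is 14.8 N. Turning clockwise with positive roll.

```bash
python3 -m handwheel '[{"tx":0,"ty":0,"tz":0.5,"roll":0.06},{"tx":0,"ty":0,"tz":0,"roll":0.1},{"tx":0,"ty":0,"tz":0,"roll":0.1},{"tx":0,"ty":0,"tz":0,"roll":0.1},{"tx":0,"ty":0,"tz":0,"roll":0.1},{"tx":0,"ty":0,"tz":0,"roll":0.1},{"tx":0,"ty":0,"tz":0,"roll":0.1},{"tx":0,"ty":0,"tz":0,"roll":0}]'|head -1
python3 d.py .577 -.161 .0624 1.3726
```

```text
t: 16.32
t 16.32 pos [ 0.5781 -0.1624  0.062 ] yaw 2.2798 tilt 0.0062 q6 -1.106 F [-2.5 -1.6 14.6] T [-0.06  0.66  0.01] open 12.6 grip 102.2
tool delta mm [ 1.8  0.  -0.4]
roll 0.9072
```

```bash
python3 -m handwheel '[{"tx":0.5,"ty":0,"tz":0.3,"roll":0.1},{"tx":0,"ty":0,"tz":0,"roll":0.1},{"tx":0,"ty":0,"tz":0,"roll":0.1},{"tx":0,"ty":0,"tz":0,"roll":0.1},{"tx":0,"ty":0,"tz":0,"roll":0.1},{"tx":0,"ty":0,"tz":0,"roll":0.1},{"tx":0,"ty":0,"tz":0,"roll":0.1},{"tx":0,"ty":0,"tz":0,"roll":0.1},{"tx":0,"ty":0,"tz":0,"roll":0.1},{"tx":0,"ty":0,"tz":0,"roll":0.05},{"tx":0,"ty":0,"tz":0,"roll":0},{"tx":0,"ty":0,"tz":0,"roll":0}]'|head -1
python3 d.py .577 -.161 .0624 1.3726
python3 - <<'E'
from h import *
for n in ('wrist','top'):
    im,d,K,E=shot(n); cv2.imwrite(f'pics/{n}6.png',im[...,::-1]); np.savez(n+'6.npz',im=im,d=d,K=K,E=E)
a=cv2.imread('pics/wrist6.png');b=cv2.imread('pics/top6.png')[150:300,270:470]
cv2.imwrite('pics/both6.png',np.hstack([cv2.resize(a,(400,300)),cv2.resize(b,(400,300))]))
z=np.load('wrist6.npz'); im,d=z['im'],z['d'];K=z['K']
T=np.array(optics.camera_params('wrist')['tool_from_camera']); C=cloud(d,K,T)*1000
hsv=cv2.cvtColor(im,cv2.COLOR_RGB2HSV); H,S,V=[hsv[...,i].astype(int) for i in range(3)]
o=(H>3)&(H<22)&(S>150)&(np.hypot(C[...,0],C[...,1])<40)&(C[...,2]<-15)&(C[...,2]>-45)&(d>0); P=C[o]
top=P[P[:,2]<np.percentile(P[:,2],1)+5]; print('top in tool',cv2.minAreaRect(top[:,:2].astype(np.float32)),np.median(top[:,2]))
E
```

```text
t: 17.32
t 17.32 pos [ 0.5768 -0.1629  0.062 ] yaw 1.3333 tilt 0.0054 q6 -0.159 F [-6.6 -3.6 17.7] T [-0.37  1.42  0.1 ] open 12.6 grip 102.7
tool delta mm [ 1.9 -0.2 -0.4]
roll -0.0393
top in tool ((-0.2802162170410156, -0.46105384826660156), (43.99637985229492, 13.90078353881836), 0.3433242440223694) -29.31134506068424
```

View pics/both6.png

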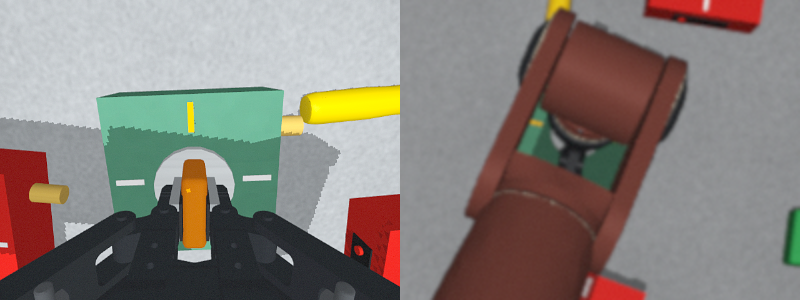

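The wrist view shows the grip lined up with the yellow tick (305,187) and the collar flush on the dock. It is turned 1.61 rad, about 2 mm off centre and gripped at 102 N. Handing in.

```bash
python3 -c "
from station import ctrl
print(ctrl.finish_job())"; python3 d.py
```

```text
the job is handed in; nothing more can be done
None
the job is handed in; nothing more can be done
```

I handed the job in at about 17.4 s with the orange plug pressed home in the green dock, turned about 1.6 rad clockwise and still gripped at about 100 N; the blue plug was in its pocket when last seen (t = 11 s), and no verdict was returned.

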